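# One turn of the parts feeder: drop one road wheel

## Robot

A 6-joint arm with a two-finger parallel gripper is mounted at the origin on the work surface. World frame = base frame: x ahead of the robot, y to its left, z up, the work surface at z = 0. Lengths are in m, angles in degrees, forces in N, time in s.
With the tool pointing down it reaches from about 0.3 to 0.75 m from the base axis. Payload 8.5 kg.
Tool frame: the origin (TCP) lies at the very end of the fingers, on their centre line; the grasp point (between the pads) lies 19 mm behind it; x points along the fingers, y is the direction in which the jaws open and shut, and the axes are right-handed (so a half turn about x gives the same grasp; the last joint's range is limited). The gripper opens to 85 mm and grips with 20 to 120 N. Pads are 22 mm wide; open, the fingers measure 114 mm over their backs; the gripper's body (76 mm by 85 mm) begins 54 mm behind the grasp point. The pads swing forward as they close: fully open they stand 13 mm farther back than shut.
Start: joints at [-75.934, 21.807, 74.336, -0, 83.858, -12.336], TCP at [0.245, -0.493, 0.231] pointing down, gripper open.
Joint ranges: [-178.18, 178.18], [-50.72, 133.34], [12.68, 142.11], [-81.47, 261.47], [9.98, 163.14], [-165.26, 165.26]. Speed limits (degrees/s): [136.94, 136.94, 180, 180, 180, 180].

## Interface

Orientations are given as a 3x3 rotation matrix whose columns are the frame's x, y, z axes.
In Python, from rig import sensors, cams, env gives the robot as it stands.
- The arm moves only by the shell command python3 -m crank 'ROWS' [FORCE]. ROWS is a JSON object of lists of equal length, an entry for each row: "hand": the closure in counts, from 0 (fully open) to 255 (shut); "translation": the shift along the tool's x, y, z in m, a list of three; "dr": the turn, a rotation vector about the tool's x, y, z in rad, a list of three. A call has 1 to 5 rows; each row is the pose to reach, as a shift and turn from the pose commanded when the call began, along the tool's axes at that moment; what a row does not reach only later rows make up. A row lasts 1/10 s, in which the tool goes at most 50 mm and 8.59 degrees, less where a joint would pass 70% of its speed; a pose out of reach is approached as far as the arm can. A call with a gripper value outside its range is refused whole. The fingers move at their own pace and stop on an object; FORCE is the grip in N (left out, the last holds). Time passes only in rows, so rows that repeat a pose let the fingers close. It gives the time, the measured TCP pose, the force and the opening at its end, in the units of the state.
- sensors.observe(): the state, without advancing time (a new reading comes with each control period).
- cams.get_image(name): name is "side" or "top"; returns (picture, depth): 384x512x3 uint8, blue, green, red; 384x512 float32, m along the optical axis (not along the pixel's ray), 0 where there is no reading.
- cams.calibration(name): a dict with "vertical_fov" (degrees; the focal length in pixels is half the picture's height over the tangent of half this angle, whatever the lens; pixels are square), "cx", "cy" (the principal point, pixels), "distortion" ([k1, k2, p1, p2, k3] as OpenCV has them; the pictures are not rectified), "extrinsics" (4x4, takes a point from camera to world coordinates). Camera axes: x right, y down, z forward; pixel columns grow to the right and rows downward; lengths in m; the calibration is good to about 2 mm. A picture is of the moment at which its call begins. calibration takes no time and is no camera call.
- env.close_job(): hands the job in, once; it reports no verdict.
The state is a dict: "time_s": time; "q": joint angles; "qvel": joint speeds; "joint_efforts": joint torques, N m; "position": TCP position; "tool_rot": TCP orientation; "ft_force": force on the tool from outside, world axes, zero at the start; "wrist_torque": the same for the moment, N m; "grip_width": finger opening in m.
Only numpy, scipy, OpenCV 4.12 (cv2) and the standard library are available. Lean on these libraries where they do the work, as an engineer would, in place of code of your own. Each camera call takes 0.05 s, during which the arm holds its last target. There are 200 camera calls.

## Task

Two hand-cranked parts feeders stand on the model-building bench; one holds a stack of round road wheels, the other a stack of oblong track links. Take the crank knob of the feeder with the round wheels and turn its flywheel clockwise (seen from above) through exactly one full turn, so that one road wheel drops into its tray and the knob is back beside its pointer post where it began, then let go. Do not turn the other feeder's flywheel.

Things in the scene. Friction and masses are not known exactly. Their poses are not given: they have to be found in the camera images.
- wheel_feeder: Feeder to work, fixed: base 256 x 104 mm, white housing 84 mm high. Origin: on the bench under the flywheel's vertical axis; x points to the magazine. Steel flywheel 104 mm across, top 102 mm up. On it, 38 mm from the axis, an upright black crank knob, 20 mm thick, 103 to 148 mm up; it spins on its pin, so the gripper need not turn. Home: knob on the -x side by a steel post (57 mm out, 97 mm high).
- wheel_feeder_flywheel (a joint): Turn of its flywheel, rad, positive clockwise seen from above: 0 with the knob at the post, 3.14 with it towards the magazine, 6.28 after one full turn. Starts within 0.08 of 0; stops at -0.3 and 7.28. Needs 2 to 3 N at the knob, stays where left. A crank drives a flat pusher 51 mm out (at 3.14) and back (at 6.28); it shoves the lowest road wheel into the tray.
- road_wheel0: Lowest of three green plastic road wheels (discs 36 mm across, 10 mm thick) in the clear magazine, 86 mm high, 75 mm out from the axis. Origin: centre of its underside, at the start on a ledge 52 mm up. The open tray beyond lies 116 to 193 mm out along the feeder's x, 92 mm wide inside, floor 6 mm and rim 34 mm up.
- link_feeder_flywheel (a joint): Turn of the other feeder's flywheel, rad, same sense; starts within 0.08 of 0, to be left alone. That feeder is alike but for a wider magazine (62 mm inside instead of 38 mm) holding oblong links, 36 x 60 mm; it stands to the left or right of the one to work.

How it is judged:
By the outcome, as a careful person would: the job done as asked, in the order asked, and still so for the second after the job is handed in, with the robot touching nothing.
It also fails if it takes over 48 s, if anything falls off the work surface, if the arm or the gripper's body presses on something with over 40 N, if the wrist force passes 120 N, or if a joint passes its speed limit or range.

## Working session

There is one attempt and no reset: what is moved stays moved. The work goes in short steps, Python scripts to look and compute and a shell command to move; the robot and the scene stay as the last step left them, time stands still between calls to the robot, and variables do not carry over. Pictures are saved under pics/ and viewed, about 8 in all and at most 12, crops included, and the job is handed in when it is done.

```bash
mkdir -p pics; ls; python3 - <<'E'
from rig import sensors,cams,env
import cv2,numpy as np
s=sensors.observe();print(s)
for n in("top","side"):
    im,d=cams.get_image(n);cv2.imwrite(f"pics/{n}0.png",im);np.save(f"pics/{n}0.npy",d);print(n,cams.calibration(n))
E
```

```text
pics
{'time_s': 0.0, 'q': array([-7.59327427e+01,  2.18399772e+01,  7.43846974e+01, -7.92283268e-04,
        8.38556665e+01, -1.23363707e+01]), 'qvel': array([ 0.03796176, -0.02588096,  0.08063479,  0.03974496,  0.03975855,
       -0.10510055]), 'joint_efforts': array([-2.57332045e-03, -4.48475718e+01, -2.31278998e+01, -2.81071516e-04,
        4.83744036e-03, -6.18146771e-06]), 'position': array([ 0.24449946, -0.49234908,  0.23072159]), 'tool_rot': array([[-3.54159763e-04,  4.44692987e-01, -8.95682992e-01],
       [ 1.35682300e-03, -8.95682010e-01, -4.44693036e-01],
       [-9.99999017e-01, -1.37277566e-03, -2.86155142e-04]]), 'ft_force': array([-0.24894044, -0.34566604,  0.26496698]), 'wrist_torque': array([ 0.01535924, -0.02419755, -0.01760988]), 'grip_width': 0.08540246295570234}
top {'vertical_fov': 57.80710781616936, 'cx': 253.5733992385796, 'cy': 192.79878633398377, 'distortion': array([-0.07237965,  0.        ,  0.        ,  0.        ,  0.        ]), 'extrinsics': array([[-0.02940456, -0.99639992,  0.07951459,  0.53621576],
       [-0.99953998,  0.02871925, -0.00974881, -0.0032707 ],
       [ 0.00743011, -0.07976467, -0.99678603,  0.85324474],
       [ 0.        ,  0.        ,  0.        ,  1.        ]])}
side {'vertical_fov': 47.56087195327969, 'cx': 249.93603309728314, 'cy': 196.99104699110651, 'distortion': array([0.02569828, 0.        , 0.        , 0.        , 0.        ]), 'extrinsics': array([[ 0.97006512, -0.15733217,  0.18498714,  0.42419999],
       [-0.24265427, -0.65816258,  0.71269974, -0.66913851],
       [ 0.00962102, -0.73625308, -0.67663789,  0.70272339],
       [ 0.        ,  0.        ,  0.        ,  1.        ]])}
```

View pics/top0.png

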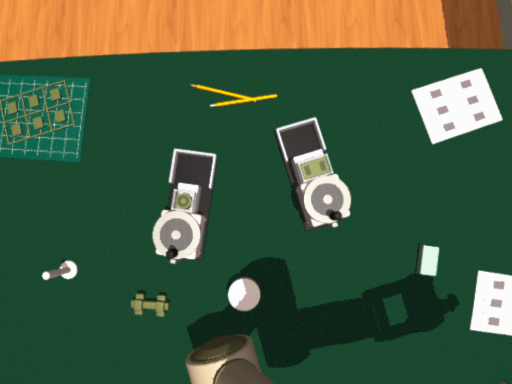

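View pics/side0.png

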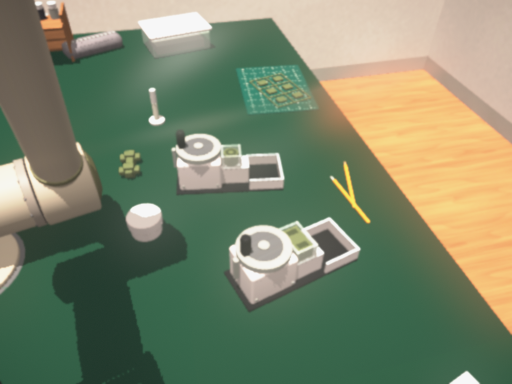

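The top view shows two feeders. The left one (flywheel at about (177,235), narrow magazine at (185,200)) has a round disc, and the right one (327,200) has oblong links. Next I'll measure the left one.

```bash
cat > h.py <<'E'
import numpy as np,cv2
from rig import cams
def K(c): 
    f=192/np.tan(np.radians(c["vertical_fov"]/2)); return np.array([[f,0,c["cx"]],[0,f,c["cy"]],[0,0,1.]])
def cloud(n,d):
    c=cams.calibration(n);v,u=np.mgrid[:384,:512]
    p=cv2.undistortPoints(np.stack([u,v],-1).reshape(-1,1,2).astype(float),K(c),c["distortion"]).reshape(384,512,2)
    P=np.dstack([p,np.ones((384,512))])*d[...,None]
    E=c["extrinsics"];return P@E[:3,:3].T+E[:3,3]
def proj(n,P):
    c=cams.calibration(n);E=np.linalg.inv(c["extrinsics"])
    return cv2.projectPoints(np.array(P,float),cv2.Rodrigues(E[:3,:3])[0],E[:3,3],K(c),c["distortion"])[0].reshape(-1,2)
E
python3 - <<'E'
import numpy as np,cv2
from h import *
from scipy.optimize import least_squares
for n,box in(("top",(140,220,140,270)),("side",(165,290,120,200))):
    d=np.load(f"pics/{n}0.npy");im=cv2.imread(f"pics/{n}0.png");P=cloud(n,d)
    u0,u1,v0,v1=box;Q=P[v0:v1,u0:u1].reshape(-1,3);col=im[v0:v1,u0:u1].reshape(-1,3)
    ok=d[v0:v1,u0:u1].ravel()>0
    fl=Q[ok&(abs(Q[:,2]-.102)<.005)];c,r=cv2.minEnclosingCircle(fl[:,:2].astype(np.float32))
    print(n,"fly",len(fl),c,r,fl.mean(0),np.median(fl[:,2]))
    kt=Q[ok&(Q[:,2]>.118)];print("knob",len(kt),kt.mean(0),kt.min(0),kt.max(0))
    top=Q[ok&(Q[:,2]>.142)];print("knobtop",len(top),top.mean(0),top[:,:2].min(0),top[:,:2].max(0))
    a=Q[ok&(Q[:,2]>.006)];rc=cv2.minAreaRect(a[:,:2].astype(np.float32));print("rect",rc)
    rim=Q[ok&(abs(Q[:,2]-.034)<.004)];print("rim",len(rim),cv2.minAreaRect(rim[:,:2].astype(np.float32)))
    cv2.imwrite(f"pics/{n}c.png",cv2.resize(im[v0:v1,u0:u1],None,fx=4,fy=4,interpolation=cv2.INTER_CUBIC))
E
```

```text
top fly 1703 (0.5069501996040344, 0.1596728265285492) 0.05617806687951088 [0.51321614 0.15772442 0.10294038] 0.10295847630883082
knob 101 [0.47419956 0.1598782  0.14269412] [0.46494194 0.15221438 0.11827884] [0.48302011 0.17102118 0.15144785]
knobtop 75 [0.47349421 0.16145355 0.14694817] [0.46494194 0.15273279] [0.48147311 0.17102118]
rect ((0.5782048106193542, 0.14786769449710846), (0.10417982190847397, 0.2602778673171997), 80.9507827758789)
rim 250 ((0.588046669960022, 0.14747342467308044), (0.10157109051942825, 0.24010008573532104), 80.39697265625)
side fly 917 (0.5089075565338135, 0.1599380224943161) 0.05614607036113739 [0.51325364 0.15114749 0.10430327] 0.10467985071944508
knob 131 [0.4741442  0.15778098 0.1368416 ] [0.46477679 0.15109616 0.11802541] [0.48438879 0.1710685  0.15229928]
knobtop 50 [0.47433099 0.15983567 0.14781326] [0.46494283 0.15301922] [0.48289422 0.1710685 ]
rect ((0.5923334360122681, 0.24603568017482758), (0.33622995018959045, 0.3320419192314148), 72.22291564941406)
rim 401 ((0.585289478302002, 0.1470668613910675), (0.10444731265306473, 0.24591130018234253), 80.96652221679688)
```

View pics/topc.png

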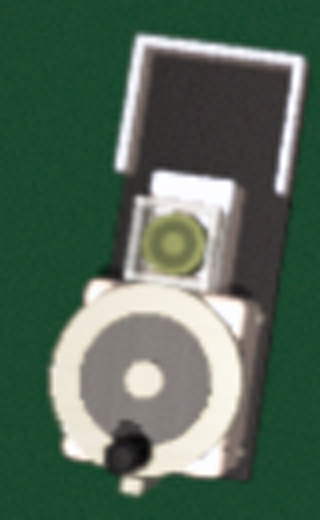

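The crop shows a round green disc in the left feeder's magazine. The knob is near the post at the bottom. Next I'll refine the axis and compute the approach.

```bash
python3 - <<'E'
import numpy as np,cv2
from h import *
from scipy.optimize import least_squares
from rig import sensors
yaw=np.radians(-9.1);ex=np.array([np.cos(yaw),np.sin(yaw)]);ey=np.array([-ex[1],ex[0]])
for n,box in(("top",(140,220,140,270)),("side",(165,290,120,200))):
    d=np.load(f"pics/{n}0.npy");P=cloud(n,d);u0,u1,v0,v1=box;Q=P[v0:v1,u0:u1].reshape(-1,3)
    fl=Q[(abs(Q[:,2]-.103)<.005)][:,:2]
    c=np.array([.511,.157])
    for _ in range(5):
        a=fl-c;th=np.arctan2(a[:,1],a[:,0]);r=np.hypot(*a.T);E=[]
        for t in np.arange(-np.pi,np.pi,np.pi/24):
            m=(abs(th-t)<np.pi/48)
            if m.sum()<4 or abs(np.angle(np.exp(1j*(t-np.pi-yaw))))<.35:continue
            E.append(fl[m][np.argmax(r[m])])
        E=np.array(E);s=least_squares(lambda x:np.hypot(*(E-x[:2]).T)-x[2],[*c,.052],loss="soft_l1",f_scale=.001).x;c=s[:2]
    print(n,"axis",s,len(E))
    a=Q[(Q[:,2]>.008)&(Q[:,2]<.16)][:,:2]; 
    if n=="top": print("extents x",np.percentile((a-c)@ex,[0.3,99.7]),"y",np.percentile((a-c)@ey,[.3,99.7]))
    rim=Q[abs(Q[:,2]-.034)<.004][:,:2];b=(rim-c);x=b@ex;y=b@ey
    L=(x>.125)&(x<.185)&(y>.03);R=(x>.125)&(x<.185)&(y<-.03)
    for m in(L,R): 
        if m.sum()>8: print("side yaw",np.degrees(np.arctan(np.polyfit(x[m],y[m],1)[0]))-9.1,"off",y[m].mean())
    k=Q[Q[:,2]>.142][:,:2];kc=(k.min(0)+k.max(0))/2
    print("knob",kc,"r",np.linalg.norm(kc-c),"ang",np.degrees(np.arctan2(*(c-kc)[::-1])))
s=sensors.observe();R=s["tool_rot"];print(R.T@(np.array([.4738,.161,.23])-s["position"]))
E
```

```text
top axis [0.51129969 0.15871448 0.05098007] 43
extents x [-0.05942247  0.1967108 ] y [-0.05037295  0.05024414]
side yaw -8.952268272382309 off 0.0480880128036177
side yaw -9.18639501196582 off -0.048451397988464574
knob [0.50057885 0.08387524] r 0.0756032336918884 ang 81.8477472257689
side axis [0.51248329 0.1573944  0.05107725] 43
side yaw -10.002556770480126 off 0.04841295340220132
side yaw -8.70693679225295 off -0.047512152506879554
knob [ 0.45354711 -0.24903501] r 0.4106803318087205 ang 81.7490714648086
[ 0.00152122 -0.48327116 -0.49590527]
```

```bash

python3 -m crank '{"hand":[60,60,60,60,60],"translation":[[0,-0.032,-0.033],[0,-0.064,-0.066],[0,-0.096,-0.099],[0,-0.128,-0.132],[0,-0.16,-0.165]],"dr":[[0,0,0],[0,0,0],[0,0,0],[0,0,0],[0,0,0]]}' 30
python3 -m crank '{"hand":[60,60,60,60,60],"translation":[[0,-0.032,-0.033],[0,-0.064,-0.066],[0,-0.096,-0.099],[0,-0.128,-0.132],[0,-0.16,-0.165]],"dr":[[0,0,0],[0,0,0],[0,0,0],[0,0,0],[0,0,0]]}'
python3 -c "
from rig import sensors;import numpy as np
s=sensors.observe();print(s['q'],s['tool_rot'].T@(np.array([.4738,.1625,.23])-s['position']))"
```

```text
time_s: 0.6
position: [0.3213, -0.2741, 0.2311]
tool_rot: [[-0.0, 0.444, -0.896], [0.0, -0.896, -0.444], [-1.0, -0.001, -0.0]]
ft_force: [1.1, -0.4, -0.0]
grip_width: 0.065
time_s: 1.1
position: [0.398, -0.0574, 0.2313]
tool_rot: [[-0.0, 0.444, -0.896], [0.0, -0.896, -0.444], [-1.0, -0.0, 0.0]]
ft_force: [1.1, -1.2, 0.4]
grip_width: 0.0654
[-2.51952129e+01  6.77115364e+00  9.54023491e+01 -1.24401833e-04
  7.78269455e+01  3.84176241e+01] [ 0.00129537 -0.16325262 -0.16566101]
```

```bash

python3 -m crank '{"hand":[60,60,60,60,60],"translation":[[0,-0.034,-0.034],[0,-0.068,-0.068],[0,-0.102,-0.102],[0,-0.136,-0.136],[0,-0.16,-0.162]],"dr":[[0,0,0],[0,0,0],[0,0,0],[0,0,0],[0,0,0]]}'
python3 -m crank '{"hand":[60,60],"translation":[[0,0,0],[0,0,0]],"dr":[[0,0,0],[0,0,0]]}'
python3 - <<'E'
from rig import sensors,cams;import numpy as np,cv2
from h import *
im,d=cams.get_image("side");cv2.imwrite("pics/side1.png",cv2.resize(im[60:220,120:320],None,fx=4,fy=4))
s=sensors.observe();print(s['position'],s['tool_rot'].T@(np.array([.4738,.1625,.23])-s['position']))
E
```

```text
time_s: 1.6
position: [0.4719, 0.1588, 0.2311]
tool_rot: [[-0.0, 0.446, -0.895], [0.0, -0.895, -0.446], [-1.0, -0.0, 0.0]]
ft_force: [0.5, -1.1, -0.1]
grip_width: 0.0654
time_s: 1.8
position: [0.4715, 0.1565, 0.2308]
tool_rot: [[-0.001, 0.446, -0.895], [-0.0, -0.895, -0.446], [-1.0, -0.0, 0.001]]
ft_force: [-0.5, 0.3, 0.1]
grip_width: 0.0654
[0.47147232 0.15575208 0.23100225] [ 0.00099771 -0.00500804 -0.00508735]
```

View pics/side1.png

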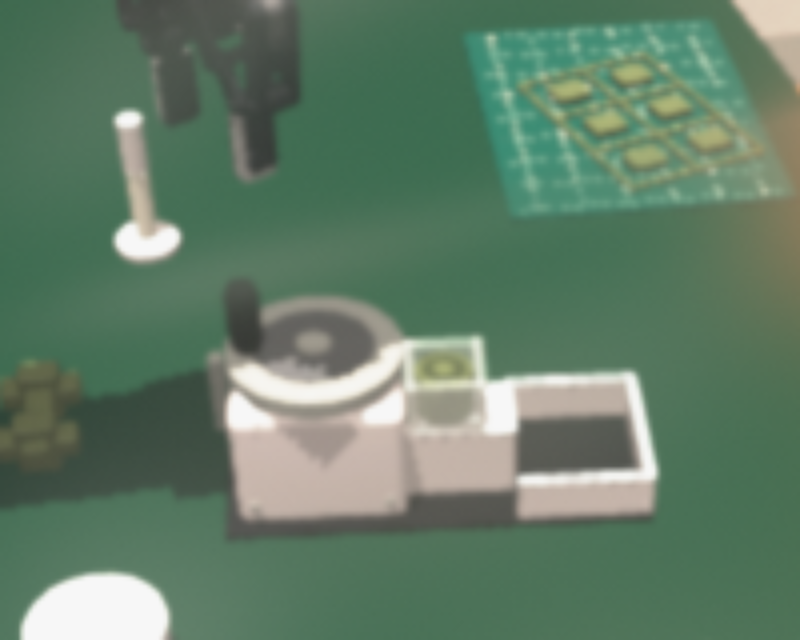

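The side crop shows the open fingers at about (215,120), above and behind the knob at (243,315). I'll correct the position and descend.

```bash

python3 -m crank '{"hand":[60,60,60,60,60],"translation":[[0.03,-0.005,-0.0053],[0.06,-0.005,-0.0053],[0.09,-0.005,-0.0053],[0.112,-0.005,-0.0053],[0.121,-0.005,-0.0053]],"dr":[[0,0,0],[0,0,0],[0,0,0],[0,0,0],[0,0,0]]}'
python3 -m crank '{"hand":[60,60],"translation":[[0,0,0],[0,0,0]],"dr":[[0,0,0],[0,0,0]]}'
python3 - <<'E'
from rig import sensors,cams;import numpy as np,cv2
im,d=cams.get_image("side");cv2.imwrite("pics/side2.png",cv2.resize(im[110:200,150:270],None,fx=6,fy=6,interpolation=cv2.INTER_CUBIC))
E
```

```text
time_s: 2.35
position: [0.4734, 0.1616, 0.1088]
tool_rot: [[-0.003, 0.443, -0.897], [-0.0, -0.897, -0.443], [-1.0, -0.001, 0.003]]
ft_force: [-0.5, -0.3, 1.0]
grip_width: 0.065
time_s: 2.55
position: [0.4749, 0.1625, 0.1114]
tool_rot: [[0.002, 0.444, -0.896], [0.0, -0.896, -0.444], [-1.0, 0.001, -0.002]]
ft_force: [-0.5, -0.8, 0.5]
grip_width: 0.0652
```

View pics/side2.png

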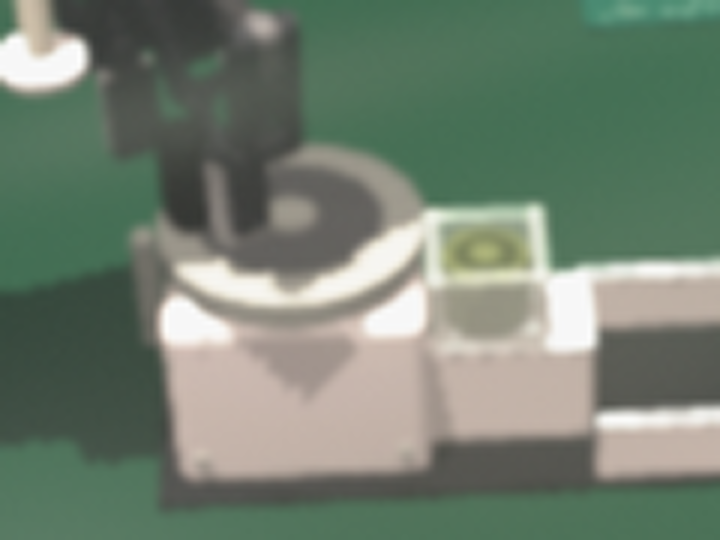

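The knob, at about (185,195), sits just behind the near finger at (240,190), between the jaws. Closing now.

```bash

python3 -m crank '{"hand":[255,255,255,255,255],"translation":[[0,0,0],[0,0,0],[0,0,0],[0,0,0],[0,0,0]],"dr":[[0,0,0],[0,0,0],[0,0,0],[0,0,0],[0,0,0]]}' 40
python3 -m crank '{"hand":[255,255,255],"translation":[[0,0,0],[0,0,0],[0,0,0]],"dr":[[0,0,0],[0,0,0],[0,0,0]]}'
python3 - <<'E'
from rig import sensors
import numpy as np
s=sensors.observe();print(s['position'],s['ft_force'],s['wrist_torque'])
R=s['tool_rot']
A=np.array([.5115,.158]);yaw=np.radians(-9.1)
p=s['position'][:2]-A;print("r",np.hypot(*p),"theta",np.degrees(np.pi+yaw-np.arctan2(p[1],p[0])))
R=np.array([[0,.445,-.8955],[0,-.8955,-.445],[-1,0,0]])
for t in range(0,376,15):
    a=np.pi+yaw-np.radians(t);b=np.pi+yaw
    print(t,np.round(R.T@np.r_[.038*(np.cos(a)-np.cos(b)),.038*(np.sin(a)-np.sin(b)),0],4)[1:]*1000)
E
```

```text
time_s: 3.1
position: [0.4746, 0.163, 0.1108]
tool_rot: [[0.001, 0.445, -0.896], [0.0, -0.896, -0.445], [-1.0, 0.0, -0.001]]
ft_force: [-0.8, -1.2, 6.2]
grip_width: 0.0189
time_s: 3.4
position: [0.4746, 0.1629, 0.1108]
tool_rot: [[0.001, 0.445, -0.896], [0.0, -0.896, -0.445], [-1.0, 0.0, -0.001]]
ft_force: [-0.4, -1.0, 5.8]
grip_width: 0.0188
[0.47463431 0.16294246 0.11083591] [-0.42935823 -0.98538072  5.80035004] [-0.05776914  0.04787006  0.04341049]
r 0.037195527246620966 theta -1.4640785464559887
0 [0. 0.]
15 [-7.3 -6.8]
30 [-12.5 -15.2]
45 [-15.4 -24.7]
60 [-15.7 -34.6]
75 [-13.5 -44.2]
90 [ -8.8 -53. ]
105 [ -2.1 -60.3]
120 [  6.3 -65.5]
135 [ 15.8 -68.4]
150 [ 25.7 -68.7]
165 [ 35.4 -66.5]
180 [ 44.2 -61.9]
195 [ 51.4 -55.1]
210 [ 56.7 -46.7]
225 [ 59.6 -37.2]
240 [ 59.9 -27.3]
255 [ 57.7 -17.6]
270 [53.  -8.8]
285 [46.2 -1.6]
300 [37.8  3.7]
315 [28.3  6.6]
330 [18.4  6.9]
345 [8.8 4.7]
360 [0. 0.]
375 [-7.3 -6.8]
```

```bash

python3 -m crank '{"hand":[255,255,255,255,255],"translation":[[0,-0.004,-0.0033],[0,-0.0073,-0.0068],[0,-0.0102,-0.0109],[0,-0.0125,-0.0152],[0,-0.0125,-0.0152]],"dr":[[0,0,0],[0,0,0],[0,0,0],[0,0,0],[0,0,0]]}' 
python3 -m crank '{"hand":[255,255],"translation":[[0,0,0],[0,0,0]],"dr":[[0,0,0],[0,0,0]]}'
```

```text
time_s: 3.9
position: [0.4825, 0.1815, 0.1108]
tool_rot: [[0.0, 0.445, -0.896], [0.001, -0.896, -0.445], [-1.0, -0.001, -0.001]]
ft_force: [-1.9, 2.9, 6.5]
grip_width: 0.0185
time_s: 4.1
position: [0.4825, 0.1815, 0.1108]
tool_rot: [[0.001, 0.445, -0.896], [0.001, -0.896, -0.445], [-1.0, -0.001, -0.001]]
ft_force: [-0.8, 2.3, 6.6]
grip_width: 0.0189
```

```bash

python3 -m crank '{"hand":[255,255,255,255,255],"translation":[[0,-0.0029,-0.0095],[0,-0.0032,-0.0194],[0,-0.001,-0.029],[0,0.0037,-0.0378],[0,0.0037,-0.0378]],"dr":[[0,0,0],[0,0,0],[0,0,0],[0,0,0],[0,0,0]]}' 
python3 -m crank '{"hand":[255,255],"translation":[[0,0,0],[0,0,0]],"dr":[[0,0,0],[0,0,0]]}'
```

```text
time_s: 4.6
position: [0.5193, 0.1953, 0.1109]
tool_rot: [[0.003, 0.445, -0.896], [0.002, -0.896, -0.445], [-1.0, -0.001, -0.003]]
ft_force: [2.9, 4.3, 3.5]
grip_width: 0.0187
time_s: 4.8
position: [0.5189, 0.1954, 0.1109]
tool_rot: [[0.003, 0.445, -0.896], [0.002, -0.896, -0.445], [-1.0, -0.001, -0.004]]
ft_force: [3.1, 5.5, 3.2]
grip_width: 0.0189
```

```bash

python3 -m crank '{"hand":[255,255,255,255,255],"translation":[[0,0.0067,-0.0073],[0,0.0151,-0.0125],[0,0.0246,-0.0154],[0,0.0345,-0.0157],[0,0.0442,-0.0135]],"dr":[[0,0,0],[0,0,0],[0,0,0],[0,0,0],[0,0,0]]}' 
python3 -m crank '{"hand":[255,255,255],"translation":[[0,0.0088,0.0046],[0,0.0088,0.0046],[0,0.0088,0.0046]],"dr":[[0,0,0],[0,0,0],[0,0,0]]}'
python3 - <<'E'
from rig import cams
import cv2
im,d=cams.get_image("side");cv2.imwrite("pics/side3.png",cv2.resize(im[110:200,160:290],None,fx=6,fy=6,interpolation=cv2.INTER_CUBIC))
E
```

```text
time_s: 5.3
position: [0.5503, 0.1613, 0.1108]
tool_rot: [[0.001, 0.445, -0.896], [0.001, -0.896, -0.445], [-1.0, -0.001, -0.002]]
ft_force: [-3.1, 3.4, 7.6]
grip_width: 0.0185
time_s: 5.6
position: [0.5495, 0.1501, 0.1108]
tool_rot: [[0.0, 0.444, -0.896], [-0.001, -0.896, -0.444], [-1.0, 0.001, -0.0]]
ft_force: [-0.4, -1.8, 5.8]
grip_width: 0.0187
```

View pics/side3.png

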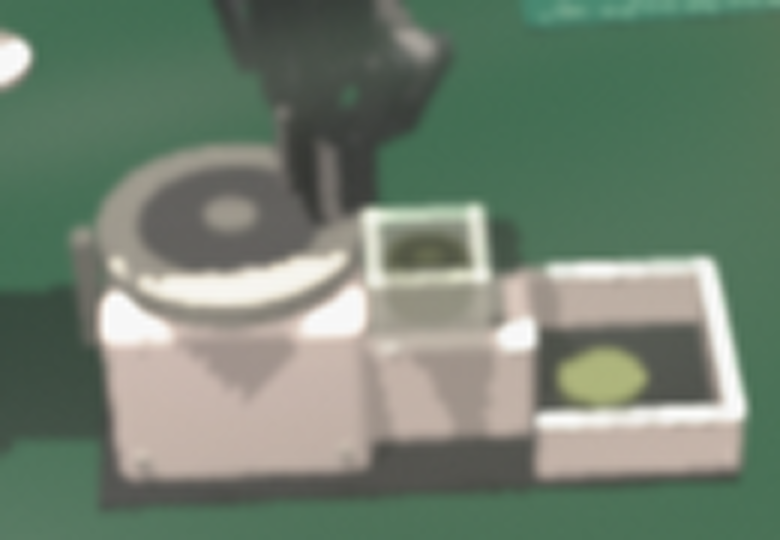

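The green wheel lies in the tray at about (602,376), and the knob is at the magazine side. Continuing the turn.

```bash

python3 -m crank '{"hand":[255,255,255,255,255],"translation":[[0,0.0072,0.0068],[0,0.0125,0.0152],[0,0.0154,0.0247],[0,0.0157,0.0346],[0,0.0135,0.0443]],"dr":[[0,0,0],[0,0,0],[0,0,0],[0,0,0],[0,0,0]]}' 
python3 -m crank '{"hand":[255,255,255,255,255],"translation":[[0,-0.0047,0.0088],[0,-0.0115,0.016],[0,-0.0199,0.0213],[0,-0.0294,0.0242],[0,-0.0393,0.0245]],"dr":[[0,0,0],[0,0,0],[0,0,0],[0,0,0],[0,0,0]]}' 
python3 -m crank '{"hand":[255,255,255,255,255],"translation":[[0,-0.0096,-0.0022],[0,-0.0142,-0.0043],[0,-0.0184,-0.0069],[0,-0.0184,-0.0069],[0,-0.0184,-0.0069]],"dr":[[0,0,0],[0,0,0],[0,0,0],[0,0,0],[0,0,0]]}' 
python3 -m crank '{"hand":[255,255],"translation":[[0,0,0],[0,0,0]],"dr":[[0,0,0],[0,0,0]]}'
```

```text
time_s: 6.15
position: [0.5158, 0.1199, 0.1109]
tool_rot: [[0.002, 0.444, -0.896], [0.003, -0.896, -0.444], [-1.0, -0.002, -0.003]]
ft_force: [2.9, 13.5, 4.6]
grip_width: 0.0187
time_s: 6.65
position: [0.4773, 0.143, 0.1109]
tool_rot: [[0.004, 0.444, -0.896], [-0.0, -0.896, -0.444], [-1.0, 0.002, -0.003]]
ft_force: [7.3, -0.9, 2.0]
grip_width: 0.0187
time_s: 7.15
position: [0.4747, 0.1633, 0.1108]
tool_rot: [[0.001, 0.445, -0.896], [0.001, -0.896, -0.445], [-1.0, -0.0, -0.001]]
ft_force: [1.0, 1.7, 8.4]
grip_width: 0.0189
time_s: 7.35
position: [0.4747, 0.1632, 0.1108]
tool_rot: [[0.001, 0.445, -0.896], [0.001, -0.896, -0.445], [-1.0, -0.0, -0.001]]
ft_force: [1.3, 1.8, 7.9]
grip_width: 0.0189
```

Back at the start position. Opening and then retracting straight up.

```bash

python3 -m crank '{"hand":[150,60,60,60,60],"translation":[[0,0,0],[0,0,0],[0,0,0],[0,0,0],[0,0,0]],"dr":[[0,0,0],[0,0,0],[0,0,0],[0,0,0],[0,0,0]]}' 
python3 -m crank '{"hand":[60,60,60,60,60],"translation":[[-0.01,0,0],[-0.04,0,0],[-0.08,0,0],[-0.12,0,0],[-0.16,0,0]],"dr":[[0,0,0],[0,0,0],[0,0,0],[0,0,0],[0,0,0]]}' 
python3 -m crank '{"hand":[60,60,60,60,60],"translation":[[0,0.03,0.03],[0,0.06,0.06],[0,0.09,0.09],[0,0.12,0.12],[0,0.15,0.15]],"dr":[[0,0,0],[0,0,0],[0,0,0],[0,0,0],[0,0,0]]}' 
python3 -m crank '{"hand":[60,60,60],"translation":[[0,0,0],[0,0,0],[0,0,0]],"dr":[[0,0,0],[0,0,0],[0,0,0]]}' 
python3 - <<'E'
from rig import cams
import cv2,numpy as np
from h import *
im,d=cams.get_image("top");im2,d2=cams.get_image("side")
a=cv2.resize(im[110:280,130:370],None,fx=3,fy=3);b=cv2.resize(im2[110:200,150:290],None,fx=4,fy=4)
cv2.imwrite("pics/top4.png",a);cv2.imwrite("pics/side4.png",b)
for n,D,bx in(("top",d,(140,220,140,270)),("top0",np.load("pics/top0.npy"),(140,220,140,270)),("top",d,(290,360,170,240)),("top0",np.load("pics/top0.npy"),(290,360,170,240))):
    Q=cloud("top",D)[bx[2]:bx[3],bx[0]:bx[1]].reshape(-1,3);k=Q[(Q[:,2]>.135)&(Q[:,2]<.16)];print(n,len(k),np.median(k,0),k.mean(0))
E
```

```text
time_s: 7.85
position: [0.4742, 0.1629, 0.1102]
tool_rot: [[-0.001, 0.445, -0.896], [-0.0, -0.896, -0.445], [-1.0, -0.0, 0.001]]
ft_force: [-0.8, 0.4, -0.4]
grip_width: 0.0652
time_s: 8.35
position: [0.4739, 0.1629, 0.2728]
tool_rot: [[0.001, 0.445, -0.896], [0.0, -0.896, -0.445], [-1.0, 0.0, -0.001]]
ft_force: [0.3, 0.5, -0.8]
grip_width: 0.0654
time_s: 8.85
position: [0.4057, -0.0394, 0.2712]
tool_rot: [[0.001, 0.445, -0.896], [-0.0, -0.896, -0.445], [-1.0, 0.001, -0.001]]
ft_force: [0.4, -0.8, 0.4]
grip_width: 0.0659
time_s: 9.15
position: [0.4068, -0.0374, 0.2707]
tool_rot: [[0.001, 0.445, -0.895], [0.0, -0.895, -0.445], [-1.0, 0.0, -0.0]]
ft_force: [0.4, 0.5, -0.5]
grip_width: 0.0654
top 81 [0.4736648  0.16167664 0.14725781] [0.47376564 0.16190298 0.14624912]
top0 83 [0.4736922  0.16038397 0.14691313] [0.47384775 0.16087952 0.14614848]
top 79 [ 0.5421606  -0.17825336  0.14707069] [ 0.54215749 -0.17874691  0.14617447]
top0 77 [ 0.54208372 -0.17858281  0.14741997] [ 0.54199328 -0.17869915  0.14630637]
```

View pics/top4.png

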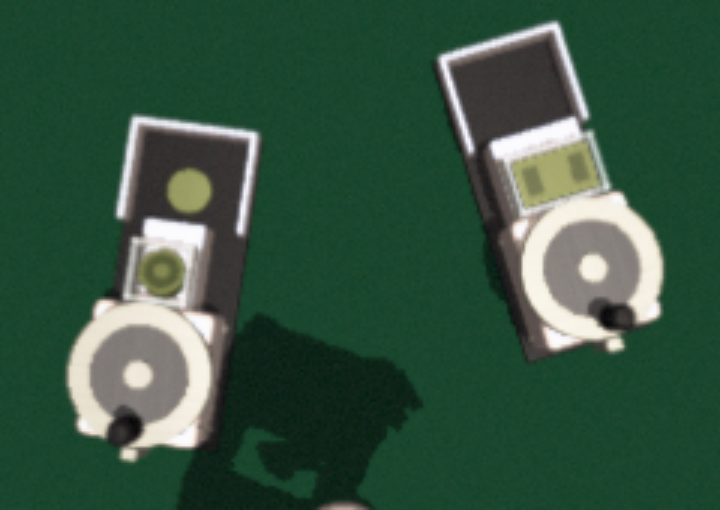

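View pics/side4.png

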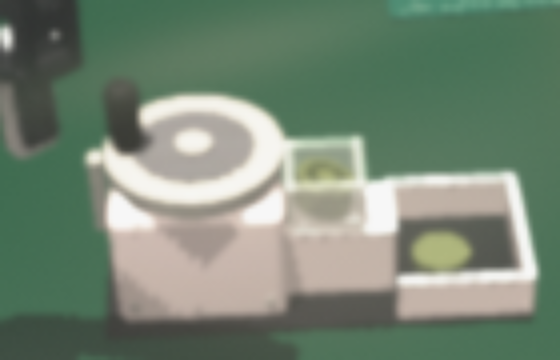

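The two pictures agree. The wheel is in the tray (top view (189,190), side view (441,250)), the knob is beside its post (122,430), and the other feeder is unchanged with the arm clear. Handing in.

```bash
python3 -c "
from rig import env;print(env.close_job())"
```

```text
the job is handed in; nothing more can be done
None
```

The job is done and handed in. I gripped the crank knob of the round-wheel feeder (the left one) and turned its flywheel clockwise through one full turn. I then let go and moved the arm clear; the clock read about 9 s.

- **Wheel:** the last top and side pictures both show one green road wheel lying in the tray.
- **Knob:** it is back beside its post, within about 1 mm of its starting position in the camera depth. The gripper's own readings before and after the turn differ by 0.3 mm.
- **Other feeder:** its knob has not moved, within 0.5 mm.
- **Forces:** the largest wrist reading I printed was about 15 N, well under the limit.

None of my checks failed. My first camera estimate of the knob angle (about -3°) disagreed slightly with the estimate once gripped (about +0.6°). The knob positions recorded during the turn fit the second value, with a 38 mm radius.

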